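Tip a rinsed stem vase mouth-down onto the drying peg

ROBOT

A 6-joint arm with a two-finger parallel gripper is mounted at the origin on the work surface. World frame = base frame: x ahead of the robot, y to its left, z up, the work surface at z = 0. Lengths are in m, angles in rad, forces in N, time in s.
With the tool pointing down it reaches from about 0.225 to 0.875 m from the base axis. Payload 3.4 kg.
Tool frame: the origin (TCP) lies where the fingers leave the gripper's body, on its centre line; the fingertips stand 73 mm ahead of it and the grasp point (between the pads) lies 54 mm ahead of it (manip.pinch_z is the distance from the TCP to the grasp point, in m); z points along the fingers, y is the line along which they close (so a half turn about z gives the same grasp; the last joint's range is limited). The gripper opens to 85 mm and grips with 20 to 120 N. Pads are 22 mm wide; open, the fingers measure 114 mm over their backs; the gripper's body (76 mm by 85 mm) begins 54 mm behind the grasp point. The pads swing forward as they close: fully open they stand 13 mm farther back than shut.
Start: joints at [-0.121, 0.276, 1.505, -0, 1.361, -0.121], TCP at [0.575, -0, 0.304] pointing down, gripper open.
Joint ranges: [-2.89, 2.89], [-0.75, 2.08], [0.22, 2.7], [-1.18, 4.32], [0.11, 2.71], [-2.7, 2.7]. Speed limits (rad/s): [2.57, 2.57, 3.14, 3.14, 3.14, 3.14].

INTERFACE

Orientations are given as a unit quaternion [w, x, y, z].
In Python, from rig import readout, imaging, manip gives the robot as it stands. The module is installed in compiled form; this text tells all that it offers.
- The arm moves only by the tool servo_tool, never from a script. Its argument "moves" is a list of rows, each an object with "dp": the shift along the tool's x, y, z in units of 0.2 m (1.0 is 0.2 m), a list of three; "delta_rot": the turn, a rotation vector about the tool's x, y, z in units of 0.1 rad (1.0 is 0.1 rad), a list of three; "fingers": the opening, from 0 (shut) to 1 (fully open). In form: [{"dp": [dx, dy, dz], "delta_rot": [wx, wy, wz], "fingers": fingers}, ...]. A call has 1 to 5 rows; each row shifts and turns the commanded pose from where the row before left it, along the tool's axes as they then stand; what a row does not reach is not made up. A row lasts 1/10 s, in which the tool goes at most 50 mm and 8.59 degrees, less where a joint would pass 70% of its speed; a pose out of reach is approached as far as the arm can. A call with a number of a shift or a turn outside -1 to 1 is refused whole. A call with a gripper value outside its range is refused whole. The fingers move at their own pace and stop on an object; "force" is the grip in N (left out, the last holds). Time passes only in rows, so rows that do not move let the fingers close. It gives the time, the measured TCP pose, the force, the opening and the grip force at its end, in the units of the state.
- readout.get_state(): the state, without advancing time (a new reading comes with each control period).
- imaging.get_image(name): name is "scene" or "side" or "wrist"; returns (picture, depth): 384x512x3 uint8, red, green, blue; 384x512 float32, m along the optical axis (not along the pixel's ray), 0 where there is no reading.
- imaging.calibration(name): a dict with "intrinsics" (3x3 intrinsics, pixels), "R" (3x3) and "t" (3): a world point X has camera coordinates R X + t; the wrist camera has in their place "hand_eye" (4x4, takes a point from camera to tool coordinates, whose origin is the TCP and whose axes are the flange's). Camera axes: x right, y down, z forward; pixel columns grow to the right and rows downward; lengths in m; the calibration is good to about 2 mm. A picture is of the moment at which its call begins: read the wrist's pose just before it. calibration takes no time and is no camera call.
- manip.sign_off(): hands the job in; it is judged then, once.
The state is a dict: "clock": time; "qpos": joint angles; "qd": joint speeds; "effort": joint torques, N m; "position": TCP position; "ee_rot": TCP orientation; "contact_force": force on the tool from outside, world axes, zero at the start; "moment": the same for the moment, N m; "width": finger opening in m; "gripper_force": force on a finger pad.
Only numpy, scipy, OpenCV 4.12 (cv2) and the standard library are available. Lean on these libraries where they do the work, as an engineer would, in place of code of your own. Each camera call takes 0.05 s, during which the arm holds its last target. There are 200 camera calls.

TASK

The rinsed white stem vase lies in the cradle of the bamboo drying stand and should be put to drain. Use the crank to fold the half-raised peg all the way down, slide the vase along the cradle onto the peg until its rim is home against the round seat, then crank the peg gently up to its upright stop, so that the vase stands upside down on it; let go. Do not let the crank slam or the vase come down on the sideboard, and leave the other things where they are.

Things in the scene. Friction and masses are not known exactly. Their poses are not given: they have to be found in the camera images.
- stand: Fixed bamboo drying stand on the sideboard, 100 mm (x) by 300 mm (y, from -200 to +100 mm). Origin: on the sideboard, z up, z = 0 its underside. A V-shaped cradle runs along its y axis from y = -195 to +40 mm; its wooden edges reach up to 66 mm height, and the vase in it has its axis at x = 0, 75 mm high. At the +y end a hinged peg with a crank.
- hinge (a point): Centre of the peg's hinge, fixed on the stand at (0, 80, 75) mm in the stand's frame, axes as the stand's. The hinge line runs along the stand's x.
- peg (a joint): Peg angle, rad. 0 = folded level (stop), pointing along the stand's -y into line with the lying vase; 1.571 = upright (stop). The crank turns with it: straight up at 0, level along the stand's +y at 1.571. Stiff hinge (0.16 N m friction): empty, it stays where left; loaded, it can fall back if let go part way. Raising the vase takes about 5 N at the handle.
- seat (a point): Centre of the seat face at the root of the peg, 20 mm from the hinge towards the peg's tip; moves with the peg. The seat is a disc 62 mm wide; the peg is 38 mm thick (tapered at its tip) and ends 70 mm beyond the seat face. Site axes: the stand's when the peg is folded down; -y points towards the peg's tip.
- crank_grip (a point): Middle of the free part of the crank's black handle, a round bar 14 mm thick and 75 mm long parallel to the hinge line, on the stand's -x side, 95 mm from the hinge line; this point is 100 mm to -x from the stand's middle plane, and the crank's arm is 39 mm from it towards +x. Moves with the peg.
- vase: White ceramic stem vase: a straight round tube 56 mm outside, 46 mm inside, 125 mm long, one end closed by a flat base, about 220 g. Origin: centre of the outside of the closed base; its z axis runs from the base to the open mouth. At the start it lies in the cradle with z along the stand's +y, mouth towards the peg and clear of it.
- vase_mouth (a point): Centre of the vase's open rim, 125 mm from the base along the vase's z. On the seat point when the vase is home.
- caddy: Fixed bamboo caddy 100 x 200 x 100 mm with three slots in a row, holding two remotes and a torch. Origin: centre of its underside.
- silver_remote: Bystander: silver remote 20 x 42 x 175 mm standing upright in the caddy. Origin: centre of its underside.
- black_remote: Bystander: matte black remote 20 x 42 x 145 mm standing upright in the caddy. Origin: centre of its underside.
- torch: Bystander: aluminium torch, 36 mm thick, 125 mm tall, standing upright in the caddy. Origin: centre of its underside.
- key_bowl: Bystander: stainless key bowl, 130 mm wide, 50 mm high. Origin: centre of its underside.
- ceramic_box: Bystander: lidded white ceramic box 106 x 136 x 90 mm. Origin: centre of its underside.
- mug: Bystander: blue mug, 80 mm wide, 90 mm high. Origin: centre of its underside.
- candle: Bystander: candle jar, 70 mm wide, 80 mm high. Origin: centre of its underside.
Things that resemble listed ones, but are neither listed nor needed, are in the scene too. What is shaped like the vase but black, pink or red is not meant.

How it is judged:
By the outcome, as a careful person would: the job done as asked, in the order asked, and still so for the second after the job is handed in, with the robot touching nothing.
It also fails if it takes over 72 s, if anything falls off the work surface, if the arm or the gripper's body presses on something with over 40 N, if the wrist force passes 120 N, or if a joint passes its speed limit or range.

## Working session

There is one attempt and no reset: what is moved stays moved. The work goes in short steps, Python scripts to look and compute and a tool call to move; the robot and the scene stay as the last step left them, time stands still between calls to the robot, and variables do not carry over. Pictures are saved under pics/ and viewed, at most 13 in all, crops included, and the job is handed in when it is done.

Besides the shell and the picture viewer there is one more tool, called after "Request:" as name(argument=value, ...), one argument or row to a line, values as JSON. servo_tool: Moves the arm, as the interface text tells. Its arguments: {"type":"object","properties":{"moves":{"type":"array"},"force":{"type":"number"}},"required":["moves"]}

```bash
mkdir -p pics
cat > h.py <<'E'
import numpy as np, cv2
from scipy.spatial.transform import Rotation as Rn
from rig import readout, imaging, manip
def grab(n,fn):
    s=readout.get_state(); p,d=imaging.get_image(n)
    cv2.imwrite(f'pics/{fn}.png',p[:,:,::-1]); np.save(f'pics/{fn}.npy',d); return s,p,d
def cloud(n,d,s=None):
    c=imaging.calibration(n);K=np.array(c['intrinsics'])
    v,u=np.mgrid[:d.shape[0],:d.shape[1]]
    P=np.stack([(u-K[0,2])/K[0,0]*d,(v-K[1,2])/K[1,1]*d,d],-1)
    if n=='wrist':
        H=np.array(c['hand_eye']);P=P@H[:3,:3].T+H[:3,3]
        q=s['ee_rot'];R=Rn.from_quat([q[1],q[2],q[3],q[0]]).as_matrix()
        return P@R.T+np.array(s['position'])
    return (P-np.array(c['t']))@np.array(c['R'])
E
python3 - <<'E'
from h import *
s,p,d=grab('scene','sc');s,p2,d2=grab('side','si')
print(s)
for n in('scene','side'):
    c=imaging.calibration(n);print(n,-np.array(c['R']).T@np.array(c['t']))
E
```

```text
{'clock': 0.05, 'qpos': array([-1.20963662e-01,  2.76580769e-01,  1.50610297e+00,  1.85685396e-05,
        1.36074136e+00, -1.20973220e-01]), 'qd': array([-0.002326  ,  0.00084106, -0.00038484,  0.00093653, -0.00150738,
       -0.00139671]), 'effort': array([ 1.10476562e-03, -4.18081820e+01, -2.46676916e+01, -2.73816968e-04,
        5.50464378e-03, -3.03781235e-05]), 'position': array([5.74603034e-01, 6.90991540e-05, 3.03059748e-01]), 'ee_rot': array([-7.26909011e-04,  7.07104480e-01,  7.07108489e-01, -5.57803486e-04]), 'contact_force': array([-0.49490976, -0.24479612, -0.37223972]), 'moment': array([ 0.0130222 , -0.02586358, -0.00146352]), 'gripper_force': 0.0, 'width': 0.08547041034158442}
scene [1.08014245 0.56613568 0.96498395]
side [-0.20989961 -1.00260108  1.22914114]
```

View pics/sc.png

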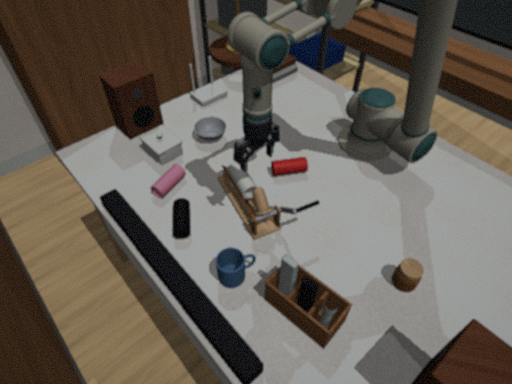

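View pics/si.png

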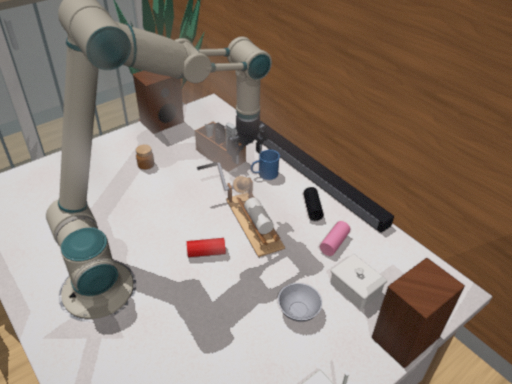

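The scene view shows the stand at about (250,200), white vase at (240,180), peg at (262,200), and the crank handle, black, at (305,208). The side view shows the stand at (255,215), with the vase at (258,215) and the crank handle at (208,167). I'll merge both depth maps into a top-down view.

Run:
```python
from h import *
W=np.zeros((600,800,3),np.uint8);
ims={n:cv2.imread(f'pics/{f}.png') for n,f in(('scene','sc'),('side','si'))}
allP=[];allC=[]
for n,f in(('scene','sc'),('side','si')):
    d=np.load(f'pics/{f}.npy');P=cloud(n,d);m=(d>0)
    P=P[m];C=ims[n][m];allP.append(P);allC.append(C)
    print(n, P[np.abs(P[:,2])<.03].mean(0))
P=np.vstack(allP);C=np.vstack(allC)
np.savez('pics/cl.npz',P=P,C=C,n=len(allP[0]))
# stand region
sel=(P[:,2]>.006)&(P[:,2]<.2)&(np.abs(P[:,0]-.6)<.3)&(np.abs(P[:,1])<.3)
print(sel.sum())
o=np.argsort(P[:,2])
for i in o:
    if .006<P[i,2]<.2:
        # top view: x up, y left ; 1px=1.25mm
        u=int(400-(P[i,1])/.001);v=int(300-(P[i,0]-.6)/.001)
        if 2<u<797 and 2<v<597: W[v-1:v+2,u-1:u+2]=C[i]
cv2.imwrite('pics/top.png',W)
a=cv2.resize(ims['scene'][150:260,190:340],(800,587),interpolation=cv2.INTER_CUBIC)
b=cv2.resize(ims['side'][150:270,180:330],(750,600),interpolation=cv2.INTER_CUBIC)
cv2.imwrite('pics/a.png',a);cv2.imwrite('pics/b.png',b)
```

```text
scene [0.43796549 0.07771317 0.00118606]
side [ 0.35147375 -0.0709171  -0.00047638]
15105
```

View pics/top.png

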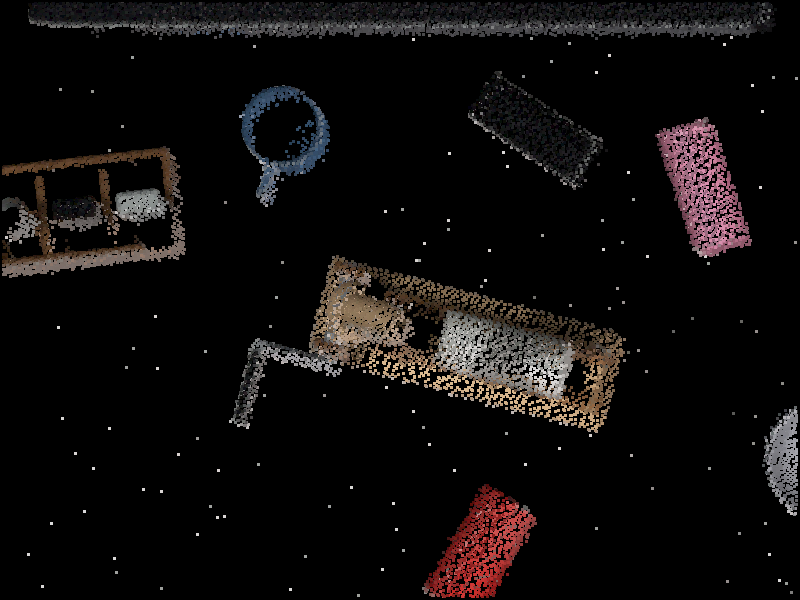

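View pics/b.png

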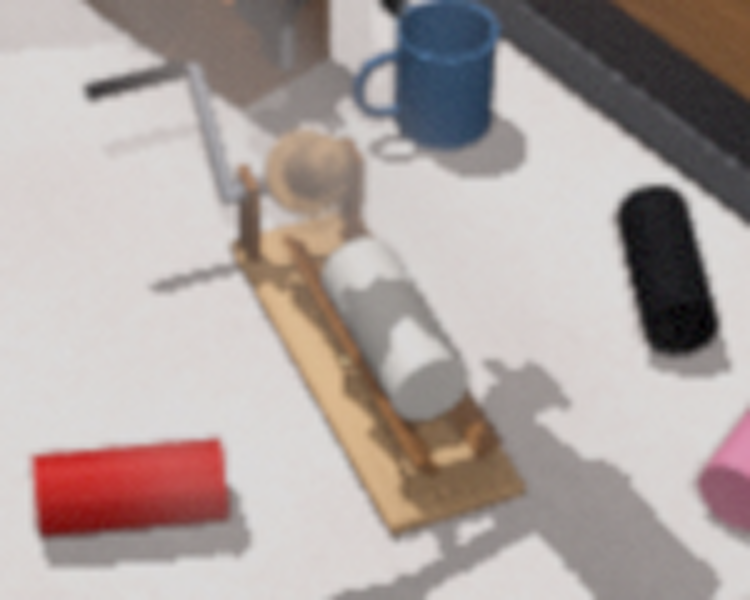

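The top view (1 px per mm) shows the stand with corners about (334,258), (624,335), (598,432) and (310,348), so its yaw is about -15°. The handle runs from (258,345) to (238,425). I'll now fit the stand and the handle.

Run:
```python
from h import *
z=np.load('pics/cl.npz');P=z['P'];C=z['C'].astype(int);src=np.arange(len(P))>=z['n']
T=np.stack([400-P[:,1]*1000,300-(P[:,0]-.6)*1000],1)
poly=np.array([[326,245],[640,325],[605,445],[300,358]],np.float32)
ins=np.array([cv2.pointPolygonTest(poly,(float(a),float(b)),False)>0 if 290<a<650 and 240<b<450 else False for a,b in T])
for nm,s in(('both',src|True),('scene',~src),('side',src)):
    m=ins&s&(P[:,2]>.008)&(P[:,2]<.12)
    Q=(P[m][:,:2]*1000).astype(np.float32)
    # drop isolated
    from scipy.spatial import cKDTree
    t=cKDTree(Q);k=np.array([len(x) for x in t.query_ball_point(Q,6)]);Q=Q[k>5]
    r=cv2.minAreaRect(Q);print(nm,r)
r=cv2.minAreaRect(Q)
for nm,s in(('both',src|True),):
    m=ins&s&(P[:,2]>.008)&(P[:,2]<.12);Q=(P[m][:,:2]*1000).astype(np.float32);t=cKDTree(Q);k=np.array([len(x) for x in t.query_ball_point(Q,6)]);Q=Q[k>5];r=cv2.minAreaRect(Q)
b=cv2.boxPoints(r);print(b)
c=np.array(r[0])
e=[b[1]-b[0],b[2]-b[1]];l=max(e,key=np.linalg.norm);l=l/np.linalg.norm(l);l=l*np.sign(l[1])
yaw=np.arctan2(l[1],l[0])-np.pi/2
O=c+l*50
print('yaw',np.degrees(yaw),'O',O)
R=np.array([[np.cos(yaw),-np.sin(yaw)],[np.sin(yaw),np.cos(yaw)]])
S=np.c_[(P[:,:2]*1000-O)@R,P[:,2]*1000]
np.savez('pics/st.npz',yaw=yaw,O=O)
# vase: white pts
for nm,s in(('scene',~src),('side',src)):
    g=s&(abs(S[:,0])<35)&(S[:,1]>-190)&(S[:,1]<40)&(S[:,2]>82)&(S[:,2]<130)&(np.ptp(C,axis=1)<30)
    q=S[g];print(nm,'vase',g.sum(),np.percentile(q,[2,50,98],axis=0))
    # circle fit xz
    A=np.c_[2*q[:,0],2*q[:,2],np.ones(len(q))];x=np.linalg.lstsq(A,(q[:,[0,2]]**2).sum(1),rcond=None)[0]
    print('axis x,z,r',x[0],x[1],np.sqrt(x[2]+x[0]**2+x[1]**2))
    h=s&(S[:,0]>-145)&(S[:,0]<-66)&(S[:,1]>90)&(S[:,1]<190)&(S[:,2]>60)&(S[:,2]<185)
    q=S[h];print('handle',h.sum(),np.percentile(q,[2,50,98],axis=0), 'mean',q.mean(0))
    q=q[(q[:,0]<-72)]
    d=q[:,1:]-[80,75];print('theta',np.degrees(np.arctan2(d[:,0],d[:,1])).mean(),np.linalg.norm(d,axis=1).mean())
```

```text
both ((553.5576171875, -64.32231140136719), (311.3453674316406, 107.9812240600586), 75.07225799560547)
scene ((556.095947265625, -58.7254638671875), (299.2215576171875, 105.95922088623047), 75.07225799560547)
side ((549.3660888671875, -66.31242370605469), (300.4457702636719, 99.56581115722656), 75.368896484375)
[[ 461.28772 -200.83325]
 [ 565.62476 -228.64929]
 [ 645.8275    72.18863]
 [ 541.4905   100.00467]]
yaw -14.927739 O [566.43764782 -16.00973511]
scene vase 433 [[ -17.90994218 -145.491548     84.24967773]
 [  13.65865795  -76.53280147  100.1625671 ]
 [  30.45489616  -24.78760352  107.33603026]]
axis x,z,r 6.949262227638479 89.69776012753184 18.249852693811143
handle 99 [[-130.04134871  142.975646    137.02958067]
 [ -99.31955299  151.97022024  146.44324676]
 [ -67.19587976  155.70087574  149.61071496]] mean [-99.41688258 150.89242068 145.56842859]
theta 45.12497456784791 100.13335862620005
side vase 489 [[ -25.11662117 -154.53995261   82.77010244]
 [  -6.0288585   -93.08503457   97.48256996]
 [  23.0890557    28.98411815  125.43545394]]
axis x,z,r -3.1050096784879946 98.30269827745099 16.279414569785782
handle 76 [[-133.88904988  137.48924218  131.97776976]
 [-101.67460102  142.07066248  141.98013157]
 [ -67.34415164  152.22176927  148.85193177]] mean [-101.25690715  142.82750973  141.50907913]
theta 43.4990953495507 91.64068323494101
```

Run:
```python
from h import *
s,p,d=grab('wrist','w1')
P=cloud('wrist',d,s);np.save('pics/w1P.npy',P)
print((d>0).mean(),imaging.calibration('wrist')['hand_eye'])
```

```text
0.9938303629557291 [[-5.43656831e-04 -9.65877877e-01 -2.58997357e-01  6.53299358e-02]
 [ 9.99999705e-01 -6.65561568e-04  3.82994345e-04 -1.58048873e-04]
 [-5.42304452e-04 -2.58997073e-01  9.65877954e-01 -6.96302283e-02]
 [ 0.00000000e+00  0.00000000e+00  0.00000000e+00  1.00000000e+00]]
```

View pics/w1.png

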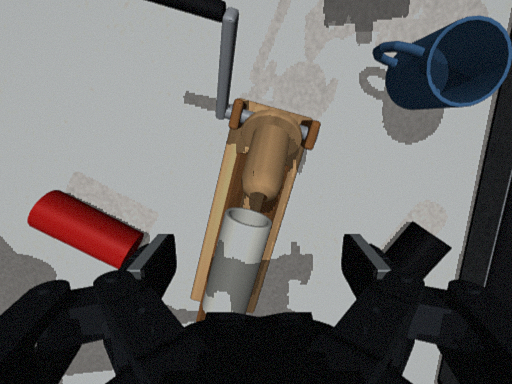

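The wrist view clearly shows the vase mouth at (247,218), the peg at (265,160), the posts at (238,113) and (311,133), the crank arm from (222,115) to (230,15) and the handle leading off to (145,0).

Run:
```python
from h import *
P=np.load('pics/w1P.npy');I=cv2.imread('pics/w1.png').astype(int)
st=np.load('pics/st.npz')
t=P[20:90,100:190].reshape(-1,3);print('table z',np.median(t[:,2]))
def fit(yaw,O):
    R=np.array([[np.cos(yaw),-np.sin(yaw)],[np.sin(yaw),np.cos(yaw)]])
    return np.dstack([(P[...,:2]*1000-O)@R,P[...,2]*1000])
m=np.zeros(P.shape[:2],bool);m[225:310,205:268]=1
w=m&(np.ptp(I,axis=2)<25)&(P[...,2]>.085)&(P[...,2]<.12)
q=P[w]*1000
from scipy.optimize import least_squares
def res(x,q=q):  # x0 at y=-60, slope, zc ; cylinder r 28
    dx=(q[:,0]-x[0]-x[1]*(q[:,1]+60))*np.cos(np.arctan(x[1]));return np.hypot(dx,q[:,2]-x[2])-28
o=least_squares(res,[550,.27,75],loss='soft_l1');x=o.x
print(w.sum(),x,'yaw',-np.degrees(np.arctan(x[1])),np.std(o.fun), q[:,1].min(),q[:,1].max())
S=fit(float(st['yaw']),st['O'])
for u,v in[(238,102),(311,123),(245,100),(262,118),(230,17),(225,10),(224,60),(222,112),(190,5),(150,0),(248,208),(268,222),(226,214),(262,190),(303,120)]:
    a=P[max(0,v-1):v+2,u-1:u+2].reshape(-1,3);print((u,v),np.round(np.median(a,0)*1000,1),np.round(np.median(S[max(0,v-1):v+2,u-1:u+2].reshape(-1,3),0),1))
h=np.zeros_like(m);h[0:18,130:222]=1
h&=(S[...,2]>100)&(S[...,2]<180)
print('handle',h.sum(),np.median(P[h],0)*1000,np.median(S[h],0),S[h].min(0),S[h].max(0))
pp=S[118:195,240:300].reshape(-1,3);pp=pp[pp[:,2]>80];print('peg',pp.max(0),pp[pp[:,2]>pp[:,2].max()-3].mean(0))
# base plate edges at +y end
b=(S[...,2]>4)&(S[...,2]<30)&(np.abs(S[...,0])<70)&(np.abs(S[...,1]-90)<40)
print('plate +y pts',b.sum(),np.percentile(S[b],[1,50,99],axis=0))
```

```text
table z -0.00035511115521322245
3849 [5.58116011e+02 2.66158958e-01 7.48273428e+01] yaw -14.904255424505314 0.5968988388640605 -157.4145214484341 -41.935050244029036
(238, 102) [554.2  80.7  88.5] [-36.7  90.3  88.5]
(311, 123) [627.2  60.7  86. ] [38.9 89.7 86. ]
(245, 100) [557.5  87.2  11.8] [-35.2  97.4  11.8]
(262, 118) [577.6  65.6 104.7] [-10.2  81.7 104.7]
(230, 17) [553.8 136.2 146.6] [-51.5 143.8 146.6]
(225, 10) [549.3 142.9 139.9] [-57.4 149.4 139.9]
(224, 60) [546.  111.7 124.9] [-52.6 118.2 124.9]
(222, 112) [537.9  71.4  85.2] [-50.1  77.1  85.2]
(190, 5) [525.2 143.9 146.4] [-81.  144.  146.4]
(150, 0) [494.8 148.7 141. ] [-111.6  140.9  141. ]
(248, 208) [560.1 -51.9  14. ] [  2.8 -36.2  14. ]
(268, 222) [585.1 -49.4  72.8] [ 26.4 -27.2  72.8]
(226, 214) [538.5 -36.9  84.1] [-21.7 -27.3  84.1]
(262, 190) [577.3   6.5 145.7] [  4.7  24.5 145.7]
(303, 120) [628.4  63.3  24. ] [39.5 92.5 24. ]
handle 869 [529.93182508 143.73544659 145.5251597 ] [-76.02111291 143.33264579 145.5251597 ] [-115.76620927  140.07148438  137.75950207] [-58.05905924 153.89916637 149.0567287 ]
peg [ 33.68966779  88.94563964 372.78313449] [-13.06497445  80.71883383 372.78313449]
plate +y pts 563 [[-45.1162653   50.29727446   9.30465912]
 [-14.50033486  92.48423257  13.40794534]
 [ 51.99694836  98.40613684  23.96997314]]
```

Request:
servo_tool(
  moves=[
    {"dp": [0,0,0],"delta_rot": [0,0,-1],"fingers": 1},
    {"dp": [0,0,0],"delta_rot": [0,0,-1],"fingers": 1},
    {"dp": [0,0,0],"delta_rot": [0,0,-1],"fingers": 1},
    {"dp": [0,0,0],"delta_rot": [0,0,-1],"fingers": 1},
    {"dp": [0,0,0],"delta_rot": [0,0,-1],"fingers": 1},
  ],
  force=30,
)

```text
clock: 0.65
position: [0.5749, -0.0, 0.3035]
ee_rot: [-0.0, 0.508, 0.861, -0.0]
contact_force: [-0.4, -0.6, 0.0]
width: 0.0856
gripper_force: 0.0
```

Request:
servo_tool(
  moves=[
    {"dp": [0,0,0],"delta_rot": [0,0,-1],"fingers": 1},
    {"dp": [0,0,0],"delta_rot": [0,0,-1],"fingers": 1},
    {"dp": [0,0,0],"delta_rot": [0,0,-1],"fingers": 1},
    {"dp": [0,0,0],"delta_rot": [0,0,-1],"fingers": 1},
    {"dp": [0,0,0],"delta_rot": [0,0,-1],"fingers": 1},
  ],
)

```text
clock: 1.15
position: [0.5748, -0.0, 0.3035]
ee_rot: [-0.0, 0.28, 0.96, -0.0]
contact_force: [0.5, 0.6, 0.2]
width: 0.0854
gripper_force: 0.0
```

Request:
servo_tool(
  moves=[
    {"dp": [0,0,0],"delta_rot": [0,0,-1],"fingers": 1},
    {"dp": [0,0,0],"delta_rot": [0,0,-1],"fingers": 1},
    {"dp": [0,0,0],"delta_rot": [0,0,-1],"fingers": 1},
    {"dp": [0,0,0],"delta_rot": [0,0,-0.11],"fingers": 1},
    {"dp": [0,0,0],"delta_rot": [0,0,0],"fingers": 1},
  ],
)

```text
clock: 1.65
position: [0.5749, 0.0, 0.3037]
ee_rot: [-0.0, 0.13, 0.991, -0.0]
contact_force: [0.1, -0.6, 0.0]
width: 0.0856
gripper_force: 0.0
```

```bash
cat >> h.py <<'E'
YAW=np.radians(-14.9);O=np.array([.5686,-.0176])
RS=np.array([[np.cos(YAW),-np.sin(YAW),0],[np.sin(YAW),np.cos(YAW),0],[0,0,1]])
def rep(goal=None):
    "grasp point and finger opening in stand mm; dp units to goal grasp point (stand, mm)"
    s=readout.get_state();q=s['ee_rot'];R=Rn.from_quat([q[1],q[2],q[3],q[0]]).as_matrix()
    g=np.array(s['position'])+R[:,2]*manip.pinch_z
    S=RS.T@(g-np.r_[O,0])*1000
    F=RS.T@np.array(s['contact_force'])
    print('t',round(s['clock'],2),'grasp S',S.round(1),'F(stand)',F.round(1),'w',round(s['width']*1000,1),'gf',s['gripper_force'])
    print('tool y,z in stand',(RS.T@R[:,1:]).T.round(3).tolist(),'q',np.round(s['qpos'],2))
    if goal is not None:
        for G in np.atleast_2d(goal):
            print(G,'dp',((R.T@RS@((np.array(G)-S)/1000))/.2).round(3)); S=np.array(G)
E
python3 - <<'E'
from h import *
rep([[-100,146,230],[-100,146,143]])
E
```

```text
t 1.65 grasp S [  1.6  18.6 249.8] F(stand) [ 0.3 -0.6  0. ] w 85.6 gf 0.0
tool y,z in stand [[0.001, 1.0, -0.0], [-0.0, -0.0, -1.0]] q [-0.12  0.28  1.51 -0.    1.36 -1.43]
[-100  146  230] dp [0.509 0.636 0.099]
[-100  146  143] dp [-0.     0.     0.435]
```

Request:
servo_tool(
  moves=[
    {"dp": [0.102,0.127,0.02],"delta_rot": [0,0,0],"fingers": 1},
    {"dp": [0.102,0.127,0.02],"delta_rot": [0,0,0],"fingers": 1},
    {"dp": [0.102,0.127,0.02],"delta_rot": [0,0,0],"fingers": 1},
    {"dp": [0.102,0.127,0.02],"delta_rot": [0,0,0],"fingers": 1},
    {"dp": [0.102,0.127,0.02],"delta_rot": [0,0,0],"fingers": 1},
  ],
)

```text
clock: 2.15
position: [0.5084, 0.15, 0.2837]
ee_rot: [0.0, 0.131, 0.991, 0.0]
contact_force: [0.4, 0.1, 0.3]
width: 0.0854
gripper_force: 0.0
```

Request:
servo_tool(
  moves=[
    {"dp": [0,0,0],"delta_rot": [0,0,0],"fingers": 1},
    {"dp": [0,0,0],"delta_rot": [0,0,0],"fingers": 1},
  ],
)

```text
clock: 2.35
position: [0.5089, 0.1493, 0.2839]
ee_rot: [0.0, 0.129, 0.992, -0.0]
contact_force: [0.8, -0.0, 0.2]
width: 0.0852
gripper_force: 0.0
```

Run:
```python
from h import *
s,p,d=grab('wrist','w2')
S=(cloud('wrist',d,s)-np.r_[O,0])@RS*1000
m=(S[...,0]>-142)&(S[...,0]<-70)&(abs(S[...,1]-146)<30)&(S[...,2]>115)&(S[...,2]<165)&(p.max(2)<90)
v,u=np.nonzero(m)
q=S[m];print(m.sum(),np.percentile(q,[2,50,98],axis=0),u.min(),u.max(),v.min(),v.max())
rep([[-100,146,143]])
```

```text
1350 [[-134.48225476  142.1743628   141.87354043]
 [-104.4374546   148.50760672  146.1257599 ]
 [ -71.45210315  154.94008947  148.06081686]] 254 270 159 240
t 2.4 grasp S [-100.   145.5  230.1] F(stand) [ 0.2 -0.2 -0.4] w 85.3 gf 0.0
tool y,z in stand [[0.0, 1.0, -0.0], [0.001, -0.0, -1.0]] q [ 0.15  0.22  1.63 -0.    1.29 -1.16]
[-100  146  143] dp [0.    0.003 0.436]
```

View pics/w2.png

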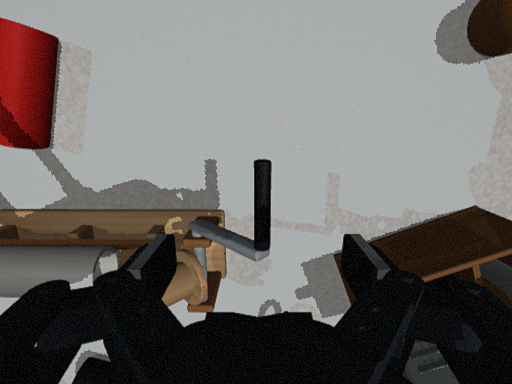

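The handle is between the pads, with its bar at column 262, rows 160–250, at y≈148, z≈141. I'll descend and grip.

Request:
servo_tool(
  moves=[
    {"dp": [0.005,0.015,0.12],"delta_rot": [0,0,0],"fingers": 0.6},
    {"dp": [0.0,0,0.12],"delta_rot": [0,0,0],"fingers": 0.6},
    {"dp": [0,0,0.12],"delta_rot": [0,0,0],"fingers": 0.6},
    {"dp": [0,0,0.085],"delta_rot": [0,0,0],"fingers": 0.6},
    {"dp": [0,0,0],"delta_rot": [0,0,0],"fingers": 0.6},
  ],
  force=30,
)

```text
clock: 2.9
position: [0.5081, 0.1507, 0.1927]
ee_rot: [-0.002, 0.131, 0.991, -0.001]
contact_force: [-0.1, -0.5, 0.1]
width: 0.0512
gripper_force: 0.0
```

Request:
servo_tool(
  moves=[
    {"dp": [0,0,0],"delta_rot": [0,0,0],"fingers": 0},
    {"dp": [0,0,0],"delta_rot": [0,0,0],"fingers": 0},
    {"dp": [0,0,0],"delta_rot": [0,0,0],"fingers": 0},
    {"dp": [0,0,0],"delta_rot": [0,0,0],"fingers": 0},
    {"dp": [0,0,0],"delta_rot": [0,0,0],"fingers": 0},
  ],
)

```text
clock: 3.4
position: [0.5098, 0.152, 0.196]
ee_rot: [0.002, 0.129, 0.992, 0.0]
contact_force: [1.2, -0.6, 3.3]
width: 0.0127
gripper_force: 29.3
```

Run:
```python
from h import *
th=np.radians([46,41,36,31,26,21,16,11,7,3,0])
rep(np.c_[-101+0*th,80+95*np.sin(th),75+95*np.cos(th)])
```

```text
t 3.4 grasp S [-100.2  148.8  142.1] F(stand) [ 1.3 -0.3  3.3] w 12.7 gf 29.325976073741913
tool y,z in stand [[-0.0, 1.0, 0.001], [0.003, 0.001, -1.0]] q [ 0.16  0.3   1.76 -0.    1.08 -1.15]
[-101.          148.33728103  140.99254519] dp [ 0.004 -0.003  0.005]
[-101.          142.32560775  146.69741012] dp [-0.    -0.03  -0.029]
[-101.          135.83959897  151.85661447] dp [-0.    -0.032 -0.026]
[-101.          128.92861712  156.43089357] dp [-0.    -0.035 -0.023]
[-101.          121.64525894  160.3854344 ] dp [-0.    -0.036 -0.02 ]
[-101.          114.04495521  163.69014052] dp [-0.    -0.038 -0.017]
[-101.          106.1855488   166.31986111] dp [-0.    -0.039 -0.013]
[-101.           98.12685456  168.25458243] dp [-0.   -0.04 -0.01]
[-101.           91.57758762  169.29188441] dp [-0.    -0.033 -0.005]
[-101.           84.97191584  169.8698058 ] dp [ 0.    -0.033 -0.003]
[-101.   80.  170.] dp [ 0.    -0.025 -0.001]
```

Request:
servo_tool(
  moves=[
    {"dp": [0,-0.03,-0.028],"delta_rot": [0,0,0],"fingers": 0},
    {"dp": [0,-0.032,-0.026],"delta_rot": [0,0,0],"fingers": 0},
    {"dp": [0,-0.035,-0.023],"delta_rot": [0,0,0],"fingers": 0},
    {"dp": [0,-0.036,-0.02],"delta_rot": [0,0,0],"fingers": 0},
    {"dp": [0,0,0],"delta_rot": [0,0,0],"fingers": 0},
  ],
)

```text
clock: 3.9
position: [0.5032, 0.1276, 0.2166]
ee_rot: [0.002, 0.13, 0.991, 0.003]
contact_force: [1.6, 5.3, 7.4]
width: 0.0125
gripper_force: 29.8
```

Run:
```python
from h import *
rep()
```

```text
t 3.9 grasp S [-100.3  123.9  162.7] F(stand) [0.2 5.5 7.4] w 12.5 gf 29.751263558864594
tool y,z in stand [[0.001, 1.0, 0.006], [0.004, 0.006, -1.0]] q [ 0.11  0.26  1.76  0.    1.12 -1.2 ]
```

Request:
servo_tool(
  moves=[
    {"dp": [0,-0.038,-0.022],"delta_rot": [0,0,0],"fingers": 0},
    {"dp": [0,-0.039,-0.015],"delta_rot": [0,0,0],"fingers": 0},
    {"dp": [0,-0.04,-0.01],"delta_rot": [0,0,0],"fingers": 0},
    {"dp": [0,-0.033,-0.005],"delta_rot": [0,0,0],"fingers": 0},
    {"dp": [0,0,0],"delta_rot": [0,0,0],"fingers": 0},
  ],
)

```text
clock: 4.4
position: [0.4954, 0.0981, 0.2272]
ee_rot: [0.002, 0.13, 0.991, 0.002]
contact_force: [0.3, 3.2, 9.5]
width: 0.0129
gripper_force: 30.2
```

Run:
```python
from h import *
rep([-101,79,171])
```

```text
t 4.4 grasp S [-100.3   93.3  173.3] F(stand) [-0.6  3.2  9.5] w 12.9 gf 30.187779664993286
tool y,z in stand [[0.001, 1.0, 0.005], [0.004, 0.005, -1.0]] q [ 0.06  0.23  1.78  0.    1.13 -1.26]
[-101   79  171] dp [ 0.003 -0.071  0.011]
```

Request:
servo_tool(
  moves=[
    {"dp": [0,-0.02,-0.01],"delta_rot": [0,0,0],"fingers": 0},
    {"dp": [0,-0.02,-0.002],"delta_rot": [0,0,0],"fingers": 0},
    {"dp": [0,-0.015,0],"delta_rot": [0,0,0],"fingers": 0},
    {"dp": [0,-0.01,0],"delta_rot": [0,0,0],"fingers": 0},
    {"dp": [0,0,0],"delta_rot": [0,0,0],"fingers": 0},
  ],
)

```text
clock: 4.9
position: [0.492, 0.0852, 0.2284]
ee_rot: [0.002, 0.13, 0.992, 0.001]
contact_force: [2.4, 4.5, 5.9]
width: 0.0127
gripper_force: 30.2
```

Run:
```python
from h import *
rep()
```

```text
t 4.9 grasp S [-100.3   79.8  174.5] F(stand) [1.1 5.  5.9] w 12.7 gf 30.212124288082123
tool y,z in stand [[0.0, 1.0, 0.003], [0.003, 0.003, -1.0]] q [ 0.03  0.22  1.78  0.    1.13 -1.28]
```

Now pushing on slowly until the stop is felt.

Request:
servo_tool(
  moves=[
    {"dp": [0,-0.01,0],"delta_rot": [0,0,0],"fingers": 0},
    {"dp": [0,-0.01,0],"delta_rot": [0,0,0],"fingers": 0},
    {"dp": [0,0,0],"delta_rot": [0,0,0],"fingers": 0},
  ],
)

```text
clock: 5.2
position: [0.4918, 0.0844, 0.2285]
ee_rot: [0.002, 0.131, 0.991, 0.005]
contact_force: [5.3, 14.0, 3.9]
width: 0.0126
gripper_force: 30.2
```

Run:
```python
from h import *
rep()
```

```text
t 5.2 grasp S [-100.3   79.4  174.6] F(stand) [ 1.5 14.9  3.9] w 12.6 gf 30.237415730953217
tool y,z in stand [[0.002, 1.0, 0.011], [0.003, 0.011, -1.0]] q [ 0.03  0.22  1.79  0.01  1.13 -1.29]
```

Request:
servo_tool(
  moves=[
    {"dp": [0,0.018,0],"delta_rot": [0,0,0],"fingers": 0},
    {"dp": [0,0,0],"delta_rot": [0,0,0],"fingers": 0.6},
    {"dp": [0,0,0],"delta_rot": [0,0,0],"fingers": 0.6},
    {"dp": [0,0,0],"delta_rot": [0,0,0],"fingers": 0.6},
    {"dp": [0,0,-0.05],"delta_rot": [0,0,0],"fingers": 0.6},
  ],
)

```text
clock: 5.7
position: [0.4894, 0.0839, 0.2358]
ee_rot: [-0.002, 0.13, 0.992, -0.001]
contact_force: [-0.7, 0.3, 0.2]
width: 0.0516
gripper_force: 0.0
```

Request:
servo_tool(
  moves=[
    {"dp": [0,0,-0.15],"delta_rot": [0,0,0],"fingers": 0.6},
    {"dp": [0,0,-0.2],"delta_rot": [0,0,0],"fingers": 0.6},
    {"dp": [0,-0.15,0],"delta_rot": [0,0,0],"fingers": 0},
    {"dp": [0,-0.2,0],"delta_rot": [0,0,0],"fingers": 0},
    {"dp": [0,0,0],"delta_rot": [0,0,0],"fingers": 0},
  ],
)

```text
clock: 6.2
position: [0.4717, 0.0135, 0.308]
ee_rot: [0.0, 0.131, 0.991, -0.001]
contact_force: [0.3, 1.0, -0.5]
width: 0.0076
gripper_force: 0.0
```

Request:
servo_tool(
  moves=[
    {"dp": [0,0,0],"delta_rot": [0,0,0],"fingers": 0},
  ],
)

```text
clock: 6.3
position: [0.4727, 0.0162, 0.3076]
ee_rot: [0.0, 0.131, 0.991, 0.0]
contact_force: [0.5, 0.8, 0.0]
width: 0.0001
gripper_force: 0.0
```

Run:
```python
from h import *
s,p,d=grab('wrist','w3')
S=(cloud('wrist',d,s)-np.r_[O,0])@RS*1000
np.save('pics/w3S.npy',S)
n=np.ptp(p.astype(int),axis=2)<25
m=n&(abs(S[...,0])<30)&(S[...,2]>85)&(S[...,2]<115)&(S[...,1]<60)&(S[...,1]>-195)
print(m.sum(),np.percentile(S[m],[1,50,99],axis=0))
m=~n&(abs(S[...,0])<30)&(S[...,2]>70)&(S[...,2]<160)&(abs(S[...,1]-20)<80)
print('peg',m.sum(),np.percentile(S[m],[1,50,99],axis=0))
rep([0,-190,225])
```

```text
2642 [[ -24.91782186 -149.28770808   85.28853025]
 [ -15.8515962  -107.6270209    97.14677192]
 [  14.6237039   -28.90902344  103.78032338]]
peg 479 [[-29.26155341  43.70005476  71.85620745]
 [-15.79382268  59.7386528   89.27442095]
 [ -3.57236601  68.32146582 104.58954428]]
t 6.35 grasp S [-101.3    8.7  253.5] F(stand) [0.2 0.6 0.1] w 0.0 gf 0.0
tool y,z in stand [[0.001, 1.0, 0.001], [0.0, 0.001, -1.0]] q [-0.11  0.12  1.7   0.    1.32 -1.42]
[   0 -190  225] dp [-0.507 -0.993  0.142]
```

View pics/w3.png

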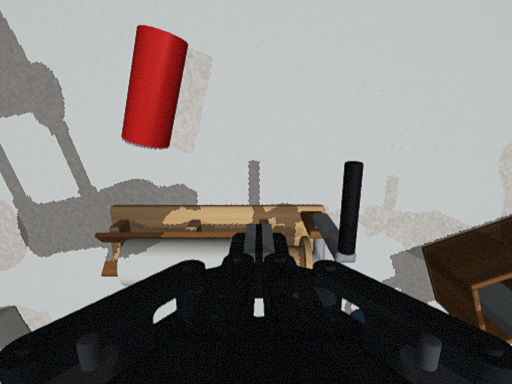

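The wrist view shows the handle at (350,205), upright, the peg folded with its seat at (310,255), and the vase from (120,265) rightwards with its base at y≈-150. Next I go behind the base with the fingers shut.

Request:
servo_tool(
  moves=[
    {"dp": [-0.102,-0.195,0],"delta_rot": [0,0,0],"fingers": 0},
    {"dp": [-0.102,-0.195,0],"delta_rot": [0,0,0],"fingers": 0},
    {"dp": [-0.102,-0.195,0],"delta_rot": [0,0,0],"fingers": 0},
    {"dp": [-0.102,-0.195,0],"delta_rot": [0,0,0],"fingers": 0},
    {"dp": [-0.102,-0.195,0],"delta_rot": [0,0,0],"fingers": 0},
  ],
)

```text
clock: 6.85
position: [0.5223, -0.1984, 0.3071]
ee_rot: [0.0, 0.129, 0.992, 0.0]
contact_force: [1.5, 0.2, 0.4]
width: -0.0002
gripper_force: 0.0
```

Request:
servo_tool(
  moves=[
    {"dp": [0,0,0.2],"delta_rot": [0,0,0],"fingers": 0},
    {"dp": [0,0,0.2],"delta_rot": [0,0,0],"fingers": 0},
    {"dp": [0,0,0.1],"delta_rot": [0,0,0],"fingers": 0},
    {"dp": [0,0,0],"delta_rot": [0,0,0],"fingers": 0},
  ],
)

```text
clock: 7.25
position: [0.5202, -0.1961, 0.2036]
ee_rot: [-0.004, 0.129, 0.992, 0.002]
contact_force: [0.3, 0.3, -0.3]
width: 0.0001
gripper_force: 0.0
```

Run:
```python
from h import *
s,p,d=grab('wrist','w4')
S=(cloud('wrist',d,s)-np.r_[O,0])@RS*1000
n=np.ptp(p.astype(int),axis=2)<25
m=n&(abs(S[...,0])<24)&(S[...,2]>88)&(S[...,2]<106)&(S[...,1]<60)&(S[...,1]>-195)
print(m.sum(),np.percentile(S[m],[1,50,99],axis=0))
p,d=imaging.get_image('scene');c=p[120:240,180:340]
p2,d2=imaging.get_image('side');c2=p2[120:290,160:320]
im=np.hstack([cv2.resize(c,(400,300),interpolation=3),cv2.resize(c2,(400,425),interpolation=3)[:300] if 0 else cv2.resize(c2,(400,300),interpolation=3)])
cv2.imwrite('pics/m1.png',im[:,:,::-1])
rep([0,-185,85])
```

```text
12156 [[ -23.48202303 -150.63988561   88.64552355]
 [  -5.04777732  -89.62875658  100.26490707]
 [  22.06912023  -27.74548245  103.74025553]]
t 7.4 grasp S [   2.  -185.8  154.4] F(stand) [ 1.6 -0.9  0.2] w -0.1 gf 0.0
tool y,z in stand [[-0.001, 1.0, -0.0], [0.002, -0.0, -1.0]] q [-0.49  0.32  1.69  0.    1.13 -1.8 ]
[   0 -185   85] dp [0.011 0.004 0.347]
```

View pics/m1.png

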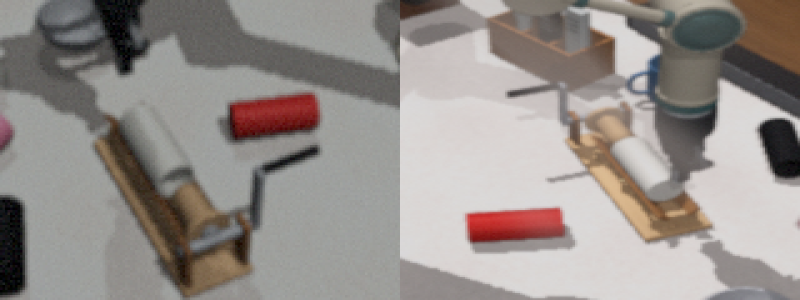

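The picture shows the peg level and in line with the vase, the crank upright, and the fingers above the base end of the cradle. Descending.

Request:
servo_tool(
  moves=[
    {"dp": [0.01,0,0.12],"delta_rot": [0,0,0],"fingers": 0},
    {"dp": [0,0,0.12],"delta_rot": [0,0,0],"fingers": 0},
    {"dp": [0,0,0.08],"delta_rot": [0,0,0],"fingers": 0},
    {"dp": [0,0,0.055],"delta_rot": [0,0,0],"fingers": 0},
    {"dp": [0,0,0],"delta_rot": [0,0,0],"fingers": 0},
  ],
)

```text
clock: 7.9
position: [0.5197, -0.1972, 0.1321]
ee_rot: [-0.0, 0.129, 0.992, 0.0]
contact_force: [-0.4, 0.2, -0.1]
width: -0.0002
gripper_force: 0.0
```

Run:
```python
from h import *
rep([0,-166,79])
```

```text
t 7.9 grasp S [  -1.1 -186.1   78.2] F(stand) [-0.5  0.1 -0.1] w -0.2 gf 0.0
tool y,z in stand [[-0.001, 1.0, 0.0], [-0.0, 0.0, -1.0]] q [-0.49  0.4   1.79  0.    0.95 -1.8 ]
[   0 -166   79] dp [-0.005  0.1   -0.004]
```

Request:
servo_tool(
  moves=[
    {"dp": [-0.005,0.04,0],"delta_rot": [0,0,0],"fingers": 0},
    {"dp": [0,0.03,0],"delta_rot": [0,0,0],"fingers": 0},
    {"dp": [0,0.025,0],"delta_rot": [0,0,0],"fingers": 0},
    {"dp": [0,0.025,0],"delta_rot": [0,0,0],"fingers": 0},
    {"dp": [0,0.025,0],"delta_rot": [0,0,0],"fingers": 0},
  ],
)

```text
clock: 8.4
position: [0.5287, -0.1705, 0.1334]
ee_rot: [0.001, 0.129, 0.992, -0.002]
contact_force: [-1.3, -5.3, 4.7]
width: -0.0004
gripper_force: 3.3
```

Request:
servo_tool(
  moves=[
    {"dp": [0,0.025,0],"delta_rot": [0,0,0],"fingers": 0},
    {"dp": [0,0.025,0],"delta_rot": [0,0,0],"fingers": 0},
    {"dp": [0,0.025,0],"delta_rot": [0,0,0],"fingers": 0},
    {"dp": [0,0.025,0],"delta_rot": [0,0,0],"fingers": 0},
    {"dp": [0,0.025,0],"delta_rot": [0,0,0],"fingers": 0},
  ],
)

```text
clock: 8.9
position: [0.535, -0.1464, 0.1334]
ee_rot: [0.001, 0.129, 0.992, -0.002]
contact_force: [-1.7, -6.2, 3.9]
width: 0.0001
gripper_force: 3.4
```

Run:
```python
from h import *
rep()
```

```text
t 8.9 grasp S [   0.8 -133.3   79.5] F(stand) [-0.1 -6.4  3.9] w 0.1 gf 3.3719229698181152
tool y,z in stand [[-0.001, 1.0, -0.003], [0.003, -0.003, -1.0]] q [-0.39  0.39  1.8  -0.    0.95 -1.7 ]
```

Request:
servo_tool(
  moves=[
    {"dp": [0,0,-0.025],"delta_rot": [0,0,0],"fingers": 0},
    {"dp": [0,0,0],"delta_rot": [0,0,0],"fingers": 0},
  ],
)

```text
clock: 9.1
position: [0.5346, -0.1448, 0.1379]
ee_rot: [0.001, 0.13, 0.992, 0.0]
contact_force: [-0.5, -0.8, 1.4]
width: -0.0001
gripper_force: 0.0
```

Run:
```python
from h import *
rep()
s,p,d=grab('wrist','w5')
S=(cloud('wrist',d,s)-np.r_[O,0])@RS*1000
n=np.ptp(p.astype(int),axis=2)<25
m=n&(abs(S[...,0])<24)&(S[...,2]>80)&(S[...,2]<106)&(S[...,1]<60)&(S[...,1]>-195)
print(m.sum(),np.percentile(S[m],[1,50,99],axis=0))
for a,b in((-120,-100),(-80,-60),(-40,-20)):
    k=m&(S[...,1]>a)&(S[...,1]<b);print(a,k.sum(),S[k][:,2].max() if k.any() else 0)
p2,_=imaging.get_image('side')
im=np.hstack([cv2.resize(p,(400,300)),cv2.resize(p2[140:260,180:340],(400,300),interpolation=3)])
cv2.imwrite('pics/m2.png',im[:,:,::-1])
```

```text
t 9.1 grasp S [  -0.  -131.6   84. ] F(stand) [-0.3 -0.9  1.4] w -0.1 gf 0.0
tool y,z in stand [[-0.0, 1.0, 0.001], [0.001, 0.001, -1.0]] q [-0.39  0.39  1.79  0.    0.96 -1.7 ]
17605 [[ -23.74836215 -139.60956767   82.84994915]
 [ -10.67943496  -62.96123588   99.40564545]
 [  19.67866196  -20.34612779  103.73867039]]
-120 1631 105.99114072288258
-80 3614 104.33088641666897
-40 3827 104.68106484548979
```

View pics/m2.png

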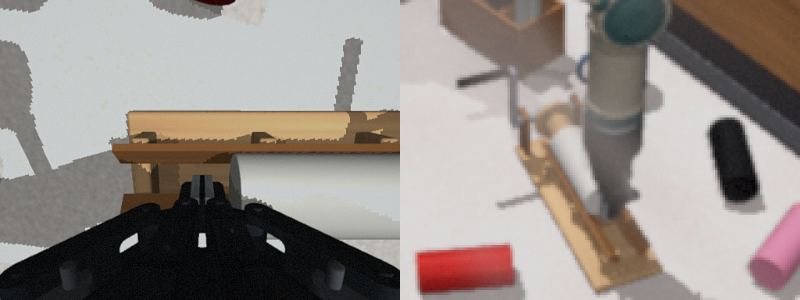

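Run:
```python
from h import *
p=cv2.imread('pics/w5.png').astype(int);d=np.load('pics/w5.npy')
s=readout.get_state()
S=(cloud('wrist',d,s)-np.r_[O,0])@RS*1000
n=(np.ptp(p,axis=2)<25)&(p.min(2)>70)
m=n&(abs(S[...,0])<24)&(S[...,2]>85)&(S[...,2]<106)
print(m.sum(),np.percentile(S[m],[0.5,50,99.5],axis=0))
```

```text
15628 [[ -23.87021347 -110.77253393   87.32823905]
 [ -11.05973099  -58.72899718   99.14237286]
 [  20.98896299  -18.44694877  103.20900588]]
```

Vase base is now at y≈-111, so 46 mm remain. Continuing.

Request:
servo_tool(
  moves=[
    {"dp": [0,0.025,0],"delta_rot": [0,0,0],"fingers": 0},
    {"dp": [0,0.025,0],"delta_rot": [0,0,0],"fingers": 0},
    {"dp": [0,0.025,0],"delta_rot": [0,0,0],"fingers": 0},
    {"dp": [0,0.025,0],"delta_rot": [0,0,0],"fingers": 0},
  ],
)

```text
clock: 9.6
position: [0.5396, -0.126, 0.1371]
ee_rot: [0.0, 0.129, 0.992, -0.0]
contact_force: [-0.4, -2.9, 1.2]
width: -0.0001
gripper_force: 1.3
```

Request:
servo_tool(
  moves=[
    {"dp": [0,0.025,0],"delta_rot": [0,0,0],"fingers": 0},
    {"dp": [0,0.025,0],"delta_rot": [0,0,0],"fingers": 0},
    {"dp": [0,0.025,0],"delta_rot": [0,0,0],"fingers": 0},
    {"dp": [0,0.02,0],"delta_rot": [0,0,0],"fingers": 0},
  ],
)

```text
clock: 10.0
position: [0.5444, -0.1073, 0.1371]
ee_rot: [0.0, 0.129, 0.992, -0.0]
contact_force: [-1.6, -4.1, 0.8]
width: 0.0
gripper_force: 1.4
```

Run:
```python
from h import *
rep()
```

```text
t 10.0 grasp S [ -0.3 -92.9  83.2] F(stand) [-0.5 -4.3  0.8] w 0.0 gf 1.3808389753103256
tool y,z in stand [[-0.001, 1.0, -0.0], [0.0, -0.0, -1.0]] q [-0.32  0.39  1.79 -0.    0.96 -1.63]
```

Request:
servo_tool(
  moves=[
    {"dp": [0,0.015,0],"delta_rot": [0,0,0],"fingers": 0},
    {"dp": [0,0.015,0],"delta_rot": [0,0,0],"fingers": 0},
    {"dp": [0,0.01,0],"delta_rot": [0,0,0],"fingers": 0},
  ],
)

```text
clock: 10.3
position: [0.5464, -0.0998, 0.1372]
ee_rot: [0.0, 0.129, 0.992, -0.0]
contact_force: [-0.3, -3.8, 1.2]
width: -0.0001
gripper_force: 1.5
```

Request:
servo_tool(
  moves=[
    {"dp": [0,0.01,0],"delta_rot": [0,0,0],"fingers": 0},
    {"dp": [0,0.01,0],"delta_rot": [0,0,0],"fingers": 0},
  ],
)

```text
clock: 10.5
position: [0.5474, -0.0961, 0.1371]
ee_rot: [0.0, 0.13, 0.992, -0.0]
contact_force: [-0.8, -4.5, 2.3]
width: -0.0002
gripper_force: 1.5
```

Run:
```python
from h import *
rep()
```

```text
t 10.5 grasp S [ -0.3 -81.3  83.2] F(stand) [ 0.4 -4.6  2.3] w -0.2 gf 1.527765803039074
tool y,z in stand [[-0.0, 1.0, -0.0], [0.0, -0.0, -1.0]] q [-0.3   0.39  1.79 -0.    0.96 -1.61]
```

Request:
servo_tool(
  moves=[
    {"dp": [0,0.01,0],"delta_rot": [0,0,0],"fingers": 0},
    {"dp": [0,0.01,0],"delta_rot": [0,0,0],"fingers": 0},
  ],
)

```text
clock: 10.7
position: [0.5482, -0.094, 0.1375]
ee_rot: [-0.0, 0.129, 0.992, -0.002]
contact_force: [-4.5, -11.6, 4.4]
width: 0.0002
gripper_force: 5.3
```

Request:
servo_tool(
  moves=[
    {"dp": [0,0.01,0],"delta_rot": [0,0,0],"fingers": 0},
  ],
)

```text
clock: 10.8
position: [0.5483, -0.0936, 0.1376]
ee_rot: [-0.0, 0.128, 0.992, -0.004]
contact_force: [-6.5, -19.0, 4.0]
width: 0.0002
gripper_force: 8.2
```

Run:
```python
from h import *
rep()
s,p,d=grab('wrist','w6')
S=(cloud('wrist',d,s)-np.r_[O,0])@RS*1000
n=(np.ptp(p.astype(int),axis=2)<25)&(p.min(2)>70)
m=n&(abs(S[...,0])<24)&(S[...,2]>85)&(S[...,2]<106)
print(m.sum(),np.percentile(S[m],[0.5,50,99.5],axis=0))
```

```text
t 10.8 grasp S [ -0.1 -79.   83.7] F(stand) [ -1.4 -20.    4. ] w 0.2 gf 8.240151107311249
tool y,z in stand [[-0.003, 1.0, -0.008], [0.0, -0.008, -1.0]] q [-0.29  0.39  1.79 -0.01  0.96 -1.6 ]
16776 [[-23.9008774  -73.32268473  87.10220556]
 [-11.37477887  -8.31080967  99.43049181]
 [ 20.87217392  33.22765949 103.72956272]]
```

Firm stop at the expected distance. Now back off, lift, and return over the crank.

Request:
servo_tool(
  moves=[
    {"dp": [0,-0.05,0],"delta_rot": [0,0,0],"fingers": 0},
    {"dp": [0,-0.1,0],"delta_rot": [0,0,0],"fingers": 0},
    {"dp": [0,0,-0.2],"delta_rot": [0,0,0],"fingers": 0},
    {"dp": [0,0,-0.25],"delta_rot": [0,0,0],"fingers": 0},
    {"dp": [0,0,-0.25],"delta_rot": [0,0,0],"fingers": 0},
  ],
)

```text
clock: 11.35
position: [0.5408, -0.1184, 0.2778]
ee_rot: [-0.001, 0.13, 0.992, 0.002]
contact_force: [1.1, -0.6, 0.9]
width: -0.0001
gripper_force: 0.0
```

Request:
servo_tool(
  moves=[
    {"dp": [0.1,0.2,-0.05],"delta_rot": [0,0,0],"fingers": 0.6},
    {"dp": [0.1,0.2,0],"delta_rot": [0,0,0],"fingers": 0.6},
    {"dp": [0.1,0.2,0],"delta_rot": [0,0,0],"fingers": 0.6},
    {"dp": [0.1,0.2,0],"delta_rot": [0,0,0],"fingers": 0.6},
    {"dp": [0.1,0.14,0],"delta_rot": [0,0,0],"fingers": 0.6},
  ],
)

```text
clock: 11.85
position: [0.4921, 0.0913, 0.2869]
ee_rot: [-0.0, 0.129, 0.992, 0.002]
contact_force: [0.5, -0.9, 0.2]
width: 0.0513
gripper_force: 0.0
```

Request:
servo_tool(
  moves=[
    {"dp": [0,0,0],"delta_rot": [0,0,0],"fingers": 0.6},
    {"dp": [0,0,0],"delta_rot": [0,0,0],"fingers": 0.6},
  ],
)

```text
clock: 12.05
position: [0.4924, 0.0892, 0.287]
ee_rot: [-0.0, 0.128, 0.992, 0.0]
contact_force: [0.0, -0.3, 0.7]
width: 0.0514
gripper_force: 0.0
```

Run:
```python
from h import *
s,p,d=grab('wrist','w7')
S=(cloud('wrist',d,s)-np.r_[O,0])@RS*1000
m=(S[...,0]>-142)&(S[...,0]<-70)&(abs(S[...,1]-80)<30)&(S[...,2]>140)&(S[...,2]<190)&(p.max(2)<90)
print('handle',m.sum(),np.percentile(S[m],[2,50,98],axis=0))
n=(np.ptp(p.astype(int),axis=2)<25)&(p.min(2)>70)
m=n&(abs(S[...,0])<24)&(S[...,2]>85)&(S[...,2]<106)&(S[...,1]<75)
print('vase',m.sum(),np.percentile(S[m],[0.5,50,99.5],axis=0))
p2,_=imaging.get_image('side');p3,_=imaging.get_image('scene')
im=np.hstack([cv2.resize(p,(400,300)),cv2.resize(p3[150:240,190:310],(400,300),interpolation=3)])
cv2.imwrite('pics/m3.png',im[:,:,::-1])
rep([-100,79.4,173])
```

```text
handle 1770 [[-134.55088228   73.32774075  169.98567296]
 [-104.98262575   79.91499604  175.51896665]
 [ -71.44685964   86.72807502  177.38404648]]
vase 1719 [[-23.95516919 -63.73774628  85.791912  ]
 [-13.01587386  38.34521728  97.82265256]
 [ 21.74347088  72.23733007 103.94385227]]
t 12.2 grasp S [-99.8  82.1 233.1] F(stand) [0.  0.  0.2] w 51.2 gf 0.0
tool y,z in stand [[0.001, 1.0, 0.0], [-0.0, 0.0, -1.0]] q [ 0.04  0.18  1.68  0.    1.28 -1.27]
[-100.    79.4  173. ] dp [ 0.001 -0.014  0.3  ]
```

View pics/m3.png

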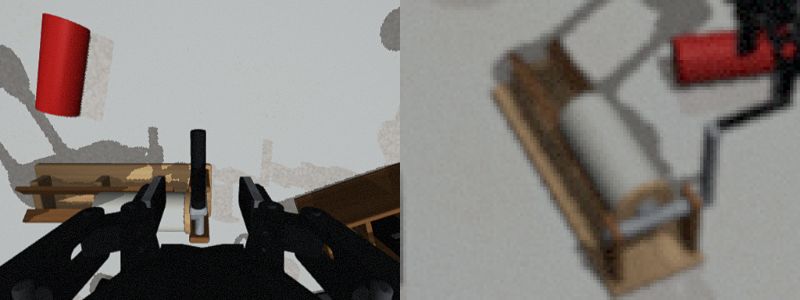

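The picture shows the vase rim against the seat (base at y≈-64, as expected) and the handle centred between the fingers. I'll descend and grip.

Request:
servo_tool(
  moves=[
    {"dp": [0,-0.011,0.1],"delta_rot": [0,0,0],"fingers": 0.6},
    {"dp": [0,0,0.1],"delta_rot": [0,0,0],"fingers": 0.6},
    {"dp": [0,0,0.11],"delta_rot": [0,0,0],"fingers": 0.6},
    {"dp": [0,0,0],"delta_rot": [0,0,0],"fingers": 0.6},
  ],
  force=40,
)

```text
clock: 12.6
position: [0.4909, 0.0848, 0.2225]
ee_rot: [-0.003, 0.131, 0.991, -0.0]
contact_force: [-0.0, 0.3, -0.5]
width: 0.0515
gripper_force: 0.0
```

Request:
servo_tool(
  moves=[
    {"dp": [0,0,0],"delta_rot": [0,0,0],"fingers": 0},
    {"dp": [0,0,0],"delta_rot": [0,0,0],"fingers": 0},
    {"dp": [0,0,0],"delta_rot": [0,0,0],"fingers": 0},
    {"dp": [0,0,0],"delta_rot": [0,0,0],"fingers": 0},
    {"dp": [0,0,0],"delta_rot": [0,0,0],"fingers": 0},
  ],
  force=40,
)

```text
clock: 13.1
position: [0.4931, 0.0856, 0.2263]
ee_rot: [0.002, 0.129, 0.992, -0.0]
contact_force: [0.3, -1.6, 6.3]
width: 0.0126
gripper_force: 39.3
```

Run:
```python
from h import *
th=np.radians(np.arange(0,91,4.5))
print(np.c_[np.degrees(th[1:]),np.diff(95*np.sin(th))/200,-np.diff(95*np.cos(th))/200].round(4))
rep([-100,80,170])
```

```text
[[4.50e+00 3.73e-02 1.50e-03]
 [9.00e+00 3.70e-02 4.40e-03]
 [1.35e+01 3.66e-02 7.30e-03]
 [1.80e+01 3.59e-02 1.01e-02]
 [2.25e+01 3.50e-02 1.29e-02]
 [2.70e+01 3.39e-02 1.56e-02]
 [3.15e+01 3.25e-02 1.82e-02]
 [3.60e+01 3.10e-02 2.07e-02]
 [4.05e+01 2.93e-02 2.31e-02]
 [4.50e+01 2.74e-02 2.53e-02]
 [4.95e+01 2.53e-02 2.74e-02]
 [5.40e+01 2.31e-02 2.93e-02]
 [5.85e+01 2.07e-02 3.10e-02]
 [6.30e+01 1.82e-02 3.25e-02]
 [6.75e+01 1.56e-02 3.39e-02]
 [7.20e+01 1.29e-02 3.50e-02]
 [7.65e+01 1.01e-02 3.59e-02]
 [8.10e+01 7.30e-03 3.66e-02]
 [8.55e+01 4.40e-03 3.70e-02]
 [9.00e+01 1.50e-03 3.73e-02]]
t 13.1 grasp S [-99.3  80.4 172.4] F(stand) [ 0.7 -1.4  6.3] w 12.6 gf 39.25766944885254
tool y,z in stand [[-0.0, 1.0, 0.0], [0.003, 0.0, -1.0]] q [ 0.03  0.22  1.79 -0.    1.13 -1.28]
[-100   80  170] dp [ 0.004 -0.002  0.012]
```

Request:
servo_tool(
  moves=[
    {"dp": [0,0.01,-0.008],"delta_rot": [0,0,0],"fingers": 0},
    {"dp": [0,0.018,0],"delta_rot": [0,0,0],"fingers": 0},
    {"dp": [0,0.018,0.002],"delta_rot": [0,0,0],"fingers": 0},
    {"dp": [0,0.018,0.003],"delta_rot": [0,0,0],"fingers": 0},
    {"dp": [0,0.018,0.003],"delta_rot": [0,0,0],"fingers": 0},
  ],
)

```text
clock: 13.6
position: [0.4969, 0.0997, 0.2258]
ee_rot: [0.001, 0.129, 0.992, -0.003]
contact_force: [-0.4, -4.2, 11.4]
width: 0.0125
gripper_force: 40.5
```

Run:
```python
from h import *
rep()
```

```text
t 13.6 grasp S [-99.3  94.6 171.9] F(stand) [ 0.7 -4.2 11.4] w 12.5 gf 40.50494134426117
tool y,z in stand [[-0.002, 1.0, -0.005], [0.002, -0.005, -1.0]] q [ 0.06  0.23  1.77 -0.01  1.14 -1.25]
```

Request:
servo_tool(
  moves=[
    {"dp": [0,0.018,-0.003],"delta_rot": [0,0,0],"fingers": 0},
    {"dp": [0,0.018,0.004],"delta_rot": [0,0,0],"fingers": 0},
    {"dp": [0,0.018,0.005],"delta_rot": [0,0,0],"fingers": 0},
    {"dp": [0,0.018,0.005],"delta_rot": [0,0,0],"fingers": 0},
    {"dp": [0,0.0175,0.006],"delta_rot": [0,0,0],"fingers": 0},
  ],
)

```text
clock: 14.1
position: [0.5017, 0.1173, 0.2225]
ee_rot: [0.001, 0.129, 0.992, -0.002]
contact_force: [1.2, -5.3, 5.9]
width: 0.0126
gripper_force: 39.0
```

Run:
```python
from h import *
rep()
```

```text
t 14.1 grasp S [-99.3 113.  168.6] F(stand) [ 2.5 -4.8  5.9] w 12.6 gf 38.96554112434387
tool y,z in stand [[-0.001, 1.0, -0.004], [0.003, -0.004, -1.0]] q [ 0.1   0.25  1.76 -0.01  1.13 -1.21]
```

Request:
servo_tool(
  moves=[
    {"dp": [0,0.0175,0.0065],"delta_rot": [0,0,0],"fingers": 0},
    {"dp": [0,0.017,0.007],"delta_rot": [0,0,0],"fingers": 0},
    {"dp": [0,0.017,0.008],"delta_rot": [0,0,0],"fingers": 0},
    {"dp": [0,0.0165,0.009],"delta_rot": [0,0,0],"fingers": 0},
    {"dp": [0,0.016,0.009],"delta_rot": [0,0,0],"fingers": 0},
  ],
)

```text
clock: 14.6
position: [0.506, 0.1338, 0.2147]
ee_rot: [0.001, 0.129, 0.992, -0.002]
contact_force: [0.6, -6.7, 7.3]
width: 0.0126
gripper_force: 39.7
```

Request:
servo_tool(
  moves=[
    {"dp": [0,0.016,0.01],"delta_rot": [0,0,0],"fingers": 0},
    {"dp": [0,0.0155,0.0105],"delta_rot": [0,0,0],"fingers": 0},
    {"dp": [0,0.015,0.011],"delta_rot": [0,0,0],"fingers": 0},
    {"dp": [0,0.0145,0.012],"delta_rot": [0,0,0],"fingers": 0},
    {"dp": [0,0.014,0.0125],"delta_rot": [0,0,0],"fingers": 0},
  ],
)

```text
clock: 15.1
position: [0.5098, 0.1484, 0.2033]
ee_rot: [0.001, 0.129, 0.992, -0.002]
contact_force: [0.8, -6.1, 2.9]
width: 0.0127
gripper_force: 39.6
```

Run:
```python
from h import *
rep()
```

```text
t 15.1 grasp S [-99.4 145.2 149.4] F(stand) [ 2.3 -5.7  2.9] w 12.7 gf 39.587974548339844
tool y,z in stand [[-0.001, 1.0, -0.003], [0.002, -0.003, -1.0]] q [ 0.15  0.29  1.76 -0.    1.1  -1.16]
```

Request:
servo_tool(
  moves=[
    {"dp": [0,0.0135,0.013],"delta_rot": [0,0,0],"fingers": 0},
    {"dp": [0,0.013,0.0135],"delta_rot": [0,0,0],"fingers": 0},
    {"dp": [0,0.0125,0.014],"delta_rot": [0,0,0],"fingers": 0},
    {"dp": [0,0.012,0.0145],"delta_rot": [0,0,0],"fingers": 0},
    {"dp": [0,0.0115,0.015],"delta_rot": [0,0,0],"fingers": 0},
  ],
)

```text
clock: 15.6
position: [0.5129, 0.1606, 0.1892]
ee_rot: [0.001, 0.129, 0.992, -0.002]
contact_force: [1.4, -6.9, 4.5]
width: 0.0124
gripper_force: 39.3
```

Request:
servo_tool(
  moves=[
    {"dp": [0,0.011,0.0155],"delta_rot": [0,0,0],"fingers": 0},
    {"dp": [0,0.01,0.016],"delta_rot": [0,0,0],"fingers": 0},
    {"dp": [0,0.0095,0.016],"delta_rot": [0,0,0],"fingers": 0},
    {"dp": [0,0.009,0.0165],"delta_rot": [0,0,0],"fingers": 0},
    {"dp": [0,0.008,0.017],"delta_rot": [0,0,0],"fingers": 0},
  ],
)

```text
clock: 16.1
position: [0.5154, 0.1699, 0.173]
ee_rot: [0.001, 0.129, 0.992, -0.002]
contact_force: [1.1, -6.7, 2.3]
width: 0.0124
gripper_force: 39.1
```

Run:
```python
from h import *
rep()
```

```text
t 16.1 grasp S [-99.5 167.4 119.1] F(stand) [ 2.8 -6.1  2.3] w 12.4 gf 39.088279008865356
tool y,z in stand [[-0.002, 1.0, -0.003], [0.002, -0.003, -1.0]] q [ 0.19  0.33  1.77 -0.    1.04 -1.12]
```

Request:
servo_tool(
  moves=[
    {"dp": [0,0.0075,0.017],"delta_rot": [0,0,0],"fingers": 0},
    {"dp": [0,0.0065,0.0175],"delta_rot": [0,0,0],"fingers": 0},
    {"dp": [0,0.006,0.0175],"delta_rot": [0,0,0],"fingers": 0},
    {"dp": [0,0.005,0.018],"delta_rot": [0,0,0],"fingers": 0},
    {"dp": [0,0.0045,0.018],"delta_rot": [0,0,0],"fingers": 0},
  ],
)

```text
clock: 16.6
position: [0.5169, 0.1756, 0.1552]
ee_rot: [0.001, 0.129, 0.992, -0.001]
contact_force: [1.7, -6.1, 0.5]
width: 0.0121
gripper_force: 39.1
```

Request:
servo_tool(
  moves=[
    {"dp": [0,0.0035,0.018],"delta_rot": [0,0,0],"fingers": 0},
    {"dp": [0,0.003,0.018],"delta_rot": [0,0,0],"fingers": 0},
    {"dp": [0,0.002,0.018],"delta_rot": [0,0,0],"fingers": 0},
    {"dp": [0,0.001,0.016],"delta_rot": [0,0,0],"fingers": 0},
    {"dp": [0,0,0.012],"delta_rot": [0,0,0],"fingers": 0},
  ],
)

```text
clock: 17.1
position: [0.5173, 0.1773, 0.1388]
ee_rot: [0.001, 0.129, 0.992, -0.002]
contact_force: [1.0, -5.8, 5.1]
width: 0.0123
gripper_force: 39.6
```

Run:
```python
from h import *
rep()
```

```text
t 17.1 grasp S [-99.6 175.   84.9] F(stand) [ 2.5 -5.3  5.1] w 12.3 gf 39.62705969810486
tool y,z in stand [[-0.002, 1.0, -0.003], [0.001, -0.003, -1.0]] q [ 0.2   0.38  1.8  -0.    0.96 -1.11]
```

Request:
servo_tool(
  moves=[
    {"dp": [0,-0.002,0.01],"delta_rot": [0,0,0],"fingers": 0},
    {"dp": [0,-0.002,0.01],"delta_rot": [0,0,0],"fingers": 0},
    {"dp": [0,-0.002,0.008],"delta_rot": [0,0,0],"fingers": 0},
  ],
)

```text
clock: 17.4
position: [0.5173, 0.1772, 0.1353]
ee_rot: [0.001, 0.129, 0.992, -0.0]
contact_force: [-5.0, -4.8, 26.2]
width: 0.0125
gripper_force: 42.2
```

Request:
servo_tool(
  moves=[
    {"dp": [0,0,0.007],"delta_rot": [0,0,0],"fingers": 0},
    {"dp": [0,0,0],"delta_rot": [0,0,0],"fingers": 0},
  ],
)

```text
clock: 17.6
position: [0.5173, 0.1772, 0.1352]
ee_rot: [0.002, 0.129, 0.992, -0.0]
contact_force: [-3.8, -4.4, 25.0]
width: 0.0126
gripper_force: 42.1
```

Run:
```python
from h import *
rep()
```

```text
t 17.6 grasp S [-99.5 175.1  81.3] F(stand) [-2.6 -5.2 25. ] w 12.6 gf 42.129836082458496
tool y,z in stand [[-0.001, 1.0, 0.0], [0.003, 0.0, -1.0]] q [ 0.2   0.38  1.81 -0.    0.95 -1.11]
```

The upright stop is felt (25 N, no further travel). Before letting go I check that the vase is vertical.

Run:
```python
from h import *
ims=[]
for n in('scene','side'):
    s,p,d=grab(n,'u'+n)
    S=(cloud(n,d)-np.r_[O,0])@RS*1000
    m=(np.ptp(p.astype(int),axis=2)<30)&(p.min(2)>60)&(abs(S[...,0])<40)&(abs(S[...,1]-80)<50)&(S[...,2]>105)&(S[...,2]<260)
    q=S[m]
    lo=q[q[:,2]<140];hi=q[(q[:,2]>170)&(q[:,2]<205)]
    print(n,m.sum(),'z98',np.percentile(q[:,2],98),'mean lo',lo.mean(0),'hi',hi.mean(0))
    t=q[q[:,2]>212];print('top',len(t),t.mean(0) if len(t) else '', np.polyfit(t[:,1],t[:,2],1) if len(t)>20 else '')
    v,u=np.nonzero(m);c=p[max(0,v.min()-30):v.max()+45,max(0,u.min()-40):u.max()+50];ims.append(cv2.resize(c,(400,400),interpolation=3))
cv2.imwrite('pics/m4.png',np.hstack(ims)[:,:,::-1])
```

```text
scene 690 z98 222.85190829656952 mean lo [  9.38429668 102.13530035 122.37982316] hi [  9.14167471 102.50353548 187.59911413]
top 268 [  2.5235521   84.09645415 219.74838217] [-3.97036607e-02  2.23087319e+02]
side 523 z98 220.24628147120006 mean lo [ -8.33535869  59.55670943 122.50592991] hi [ -8.57913633  58.66509552 188.16233518]
top 140 [ -2.92981039  75.2814677  217.40255494] [3.54633558e-02 2.14732821e+02]
```

View pics/m4.png

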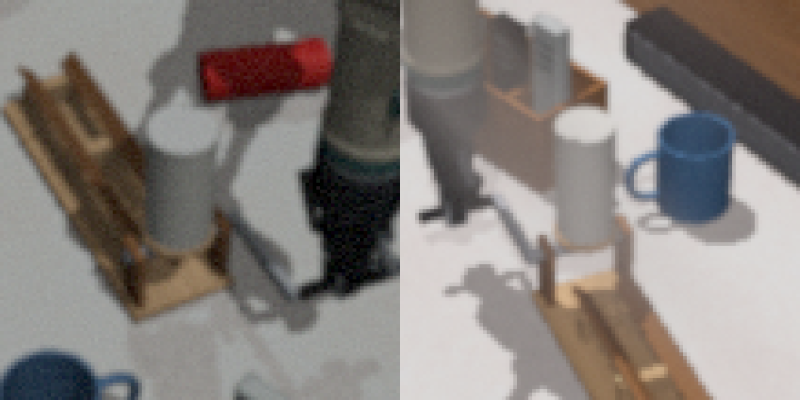

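The vase stands vertical and upside down (top at 220 mm, tilt under 1°). Now I relax the push, release, and retreat upwards.

Request:
servo_tool(
  moves=[
    {"dp": [0,-0.002,-0.006],"delta_rot": [0,0,0],"fingers": 0},
    {"dp": [0,0,-0.004],"delta_rot": [0,0,0],"fingers": 0},
    {"dp": [0,0,0],"delta_rot": [0,0,0],"fingers": 0.15},
    {"dp": [0,0,0],"delta_rot": [0,0,0],"fingers": 0.4},
    {"dp": [0,0,0],"delta_rot": [0,0,0],"fingers": 0.6},
  ],
)

```text
clock: 18.2
position: [0.516, 0.1776, 0.1332]
ee_rot: [-0.001, 0.13, 0.992, 0.0]
contact_force: [-0.8, 0.3, 0.2]
width: 0.0409
gripper_force: 0.0
```

Request:
servo_tool(
  moves=[
    {"dp": [0,0,0],"delta_rot": [0,0,0],"fingers": 0.6},
    {"dp": [0,0,-0.05],"delta_rot": [0,0,0],"fingers": 0.6},
    {"dp": [0,0,-0.15],"delta_rot": [0,0,0],"fingers": 0.6},
    {"dp": [0,0,-0.2],"delta_rot": [0,0,0],"fingers": 0.6},
    {"dp": [0,0,-0.2],"delta_rot": [0,0,0],"fingers": 0.6},
  ],
)

```text
clock: 18.7
position: [0.5161, 0.1772, 0.2547]
ee_rot: [-0.001, 0.13, 0.992, -0.0]
contact_force: [0.4, 0.3, -0.6]
width: 0.0514
gripper_force: 0.0
```

Request:
servo_tool(
  moves=[
    {"dp": [0,0,-0.1],"delta_rot": [0,0,0],"fingers": 0.6},
    {"dp": [0,0,0],"delta_rot": [0,0,0],"fingers": 0.6},
    {"dp": [0,0,0],"delta_rot": [0,0,0],"fingers": 0.6},
  ],
)

```text
clock: 19.0
position: [0.5162, 0.1771, 0.2735]
ee_rot: [0.0, 0.13, 0.992, 0.0]
contact_force: [-0.6, -0.8, -0.5]
width: 0.0513
gripper_force: 0.0
```

Run:
```python
from h import *
rep()
for n in('scene','side'):
    s,p,d=grab(n,'v'+n)
    S=(cloud(n,d)-np.r_[O,0])@RS*1000
    m=(np.ptp(p.astype(int),axis=2)<30)&(p.min(2)>60)&(abs(S[...,0])<40)&(abs(S[...,1]-80)<50)&(S[...,2]>105)&(S[...,2]<260)
    q=S[m];lo=q[q[:,2]<140];hi=q[(q[:,2]>170)&(q[:,2]<205)]
    print(n,m.sum(),'z98',np.percentile(q[:,2],98),'lo',lo.mean(0),'hi',hi.mean(0))
s,p,d=grab('wrist','w9');S=(cloud('wrist',d,s)-np.r_[O,0])@RS*1000
m=(S[...,0]>-142)&(S[...,0]<-70)&(abs(S[...,1]-175)<30)&(S[...,2]>50)&(S[...,2]<110)&(p.max(2)<90)
print('handle',m.sum(),np.percentile(S[m],[2,50,98],axis=0))
```

```text
t 19.0 grasp S [-100.7  174.7  219.6] F(stand) [-0.4 -1.  -0.5] w 51.3 gf 0.0
tool y,z in stand [[-0.0, 1.0, 0.0], [0.0, 0.0, -1.0]] q [ 0.2   0.25  1.62  0.    1.27 -1.11]
scene 697 z98 222.9560304088919 lo [ 10.80566904 101.24977452 122.46458859] hi [  9.8017742  101.82182142 187.71211343]
side 524 z98 221.43270675792434 lo [ -8.48390281  59.05224996 122.2071713 ] hi [ -8.90068827  58.40387028 187.66986585]
handle 914 [[-134.27949664  168.59965316   75.464935  ]
 [-103.7083684   174.561084     80.53029394]
 [ -71.34125191  181.55607038   82.68875925]]
```

Handle level (axis at z≈75.5), vase upright and unmoved, and the gripper clear.

```bash
python3 -c "
from rig import manip
print(manip.sign_off())"
```

```text
the job is handed in; nothing more can be done
None
```

The vase now stands upside down on the upright peg with its rim home on the seat; the crank is released at its stop, the gripper is clear, and the job was handed in at about 19 s.

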